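Nudge a gear plate onto its locating pins and latch it

ROBOT

A 6-joint arm with a two-finger parallel gripper is mounted at the origin on the work surface. World frame = base frame: x ahead of the robot, y to its left, z up, the work surface at z = 0. Lengths are in m, angles in rad, forces in N, time in s.
With the tool pointing down it reaches from about 0.35 to 0.975 m from the base axis. Payload 17.4 kg.
Tool frame: the origin (TCP) lies midway between the tips of the shut fingers; the grasp point (between the pads) lies 19 mm behind it (ctrl.pinch_z is the distance from the TCP to the grasp point, in m); z points along the fingers, y is the direction in which the jaws open and shut (so a half turn about z gives the same grasp; the last joint's range is limited). The gripper opens to 85 mm and grips with 20 to 120 N. Pads are 22 mm wide; open, the fingers measure 114 mm over their backs; the gripper's body (76 mm by 85 mm) begins 54 mm behind the grasp point. The pads swing forward as they close: fully open they stand 13 mm farther back than shut.
Start: joints at [-1.197, 0.116, 1.442, -0, 1.584, -0.038], TCP at [0.27, -0.619, 0.211] pointing down, gripper open.
Joint ranges: [-2.83, 2.83], [-0.83, 2.19], [0.07, 2.5], [-1.14, 4.28], [0.01, 3], [-2.97, 2.97]. Speed limits (rad/s): [1.89, 1.89, 2.22, 3.14, 3.14, 3.14].

INTERFACE

Orientations are given as a rotation vector (axis times angle).
In Python, from rig import ctrl gives the robot as it stands. The module is installed in compiled form; this text tells all that it offers.
- The arm moves only by the tool carry_out, never from a script. Its argument "moves" is a list of rows, each a list of 2 entries, a list of its own where there are three numbers: the shift along the tool's x, y, z as a fraction of full scale, then the turn, a rotation vector about the tool's x, y, z as a fraction of full scale. In form: [[[x, y, z], [wx, wy, wz]], ...]. A call has 1 to 5 rows; each row is the pose to reach, as a shift and turn from the pose commanded when the call began, along the tool's axes at that moment, turning the shorter way round; what a row does not reach only later rows make up. Full scale, the value 1, is 0.5 m for a shift and 180 degrees for a turn. A row lasts 1/12 s, in which the tool goes at most 41.7 mm and 7.16 degrees, less where a joint would pass 70% of its speed; a pose out of reach is approached as far as the arm can. A call with a number of a shift or a turn outside -1 to 1 is refused whole. A call with a gripper value outside its range is refused whole. "claw" is the opening, from -1 (shut) to 1 (fully open), so that 0 is half open, set as the call begins (left out, the last holds). The fingers move at their own pace and stop on an object; "newtons" is the grip in N (left out, the last holds). Time passes only in rows, so rows that repeat a pose let the fingers close. It gives the time, the measured TCP pose, the force and the opening at its end, in the units of the state.
- ctrl.get_obs(): the state, without advancing time (a new reading comes with each control period).
- ctrl.read_camera(name): name is "side" or "top" or "wrist"; returns (picture, depth): 384x512x3 uint8, red, green, blue; 384x512 float32, m along the optical axis (not along the pixel's ray), 0 where there is no reading.
- ctrl.calibration(name): a dict with "K" (3x3 intrinsics, pixels), "R" (3x3) and "t" (3): a world point X has camera coordinates R X + t. Camera axes: x right, y down, z forward; pixel columns grow to the right and rows downward; lengths in m; the calibration is good to about 2 mm. A picture is of the moment at which its call begins: read the wrist's pose just before it. calibration takes no time and is no camera call; for the wrist camera it gives the pose at the moment of the call.
- ctrl.hand_in(): hands the job in, once; it reports no verdict.
The state is a dict: "time_s": time; "joint_positions": joint angles; "joint_velocities": joint speeds; "effort": joint torques, N m; "tcp_pos": TCP position; "ee_rot": TCP orientation; "ft_force": force on the tool from outside, world axes, zero at the start; "moment": the same for the moment, N m; "finger_gap": finger opening in m.
Only numpy, scipy, OpenCV 4.12 (cv2) and the standard library are available. Lean on these libraries where they do the work, as an engineer would, in place of code of your own. Each camera call takes 0.05 s, during which the arm holds its last target.

TASK

On the repair bench the gear plate lies in the blue jig just short of its place, still riding on top of the two brass locating pins. Push it along between the rails with the fingertips, never lifting or carrying it, until its two holes drop over the pins and it lies flat; then push the red latch knob all the way in so that the tongue covers the plate's edge. Leave everything else on the bench where it is.

Things in the scene. Friction and masses are not known exactly. Their poses are not given: they have to be found in the camera images.
- jig: blue assembly jig fixed to the bench; base x -105 to 80 mm, y -100 to 115 mm, 12 mm thick. Origin: underside, below the mid-point between the two pins; z up. Two black rails along jig x, inner faces at y = -41 and +41 mm, tops 32 mm above the bench, steer the plate along x (-y rail: x -75 to 45 mm, +y rail: x -75 to 12 mm).
- pin_right (a point): tip of the brass locating pin at jig x 0, y -28 mm: 7 mm across, tapering to 4 mm, 7 mm tall above the base's top (tip 19 mm above the bench)
- pin_left (a point): tip of the other, equal brass locating pin at jig x 0, y +28 mm
- ledge_edge (a point): middle of the inner edge, at jig x -53 mm, of the dark steel ledge between the rails on the jig's -x side; its top is level with the pin tips (19 mm above the bench) and runs from here 50 mm towards jig -x
- gear_plate: loose aluminium plate 100 (x) x 80 (y) x 5 mm, about 0.25 kg, ivory gears on top. Origin: centre of underside; axes along the jig's. Two 10 mm through holes at x 0, y -28 and +28 mm. At the start it lies level on pin tips and ledge, 14 to 34 mm short of home towards jig -x. Pushed along jig +x (a few N) it drops 7 mm onto the base and the pins stop it; home is origin at jig x 0, y 0, z 12 mm.
- flange (a point): middle of the outer (-x) face of the plate's upright yellow flange, at plate x -50 mm, 20 mm above the plate's underside; flange 60 mm wide, 3 mm thick, its top 28 mm above the underside. A good place to push.
- latch (a joint): sliding latch on the jig's +y side, in m: 0 = fully open, 0.022 = fully shut at its stop; at the start 0 to 0.005. It slides towards jig -y, needs about 2 N and stays where it is left. Its steel tongue (20 mm wide) is 7 to 12 mm above the base's top: it passes over the plate's edge only once the plate is down.
- latch_knob (a point): middle of the latch's upright red knob, 16 mm across, 28 mm tall; this point is at mid-height, 38 mm above the bench, and travels with the latch; at latch 0 it is at jig x 26, y 72 mm. The tongue's top under it is 24 mm above the bench and reaches 14 mm past the knob's axis towards jig +y.
- loose_gear: loose ivory plastic gear, 33 mm across, 16 mm high, standing on the jig's base beyond the rail on the jig's -y side; origin at the centre of its underside. Leave it alone
- spacer: upright brass cylinder, 16 mm across, 22 mm high, standing on the jig's base beside the loose gear; origin at the centre of its underside. Leave it alone
- motor_box: aluminium motor box, 50 x 70 x 51 mm high, short ivory shaft on its -y side; origin at the centre of its underside. Leave it alone
- circuit_board: brown circuit board with components, 75 x 85 mm, 25 mm high; origin at the centre of its underside. Leave it alone
- screw_cup: white open cup, 56 mm across, 40 mm high; origin at the centre of its underside. Leave it alone
- panel_meter: black panel meter with an ivory dial on top, 50 x 60 x 38 mm high; origin at the centre of its underside. Leave it alone
- screwdriver: screwdriver with a yellow handle, 170 mm long, lying on the table far to the left; origin under its middle. Leave it alone

How it is judged:
On the way, in this order (a step that is already met when the one before it is completed fails the run):
1. the plate has dropped flat over both pins (z of gear_plate in the frame of jig below 0.0145 m and horizontal distance between gear_plate and jig below 0.004 m and angle between the x axis of gear_plate and the x axis of jig, either way round below 0.07 rad and angle between gear_plate's own z axis and vertical below 0.03 rad), for 0.2 s.
2. the latch is pushed home over the plate (all of step 1 and value of joint latch above 0.019 m), for 0.2 s.
At the end, for the whole second after the job is handed in: The plate is at rest flat on the jig's base with both holes over the pins (underside within 2.5 mm of the base's top, centre within 4 mm of home, within 0.07 rad of the jig's direction, tilt under 0.03 rad), and the latch is at least 19 mm of its 22 mm shut (all of step 2 and linear speed of gear_plate below 0.02 m/s); the robot touches nothing.
It fails at once if the plate is lifted, more than 12 mm above where it rides on the pins (z of gear_plate in the frame of jig above 0.031 m).
It fails at once if the plate is tipped up by more than 0.35 rad (angle between gear_plate's own z axis and vertical above 0.35 rad).
It fails at once if another thing on the bench or jig is moved by more than 25 mm (distance of any of loose_gear, spacer, motor_box, circuit_board, screw_cup, panel_meter, screwdriver from where it was at the start of the episode above 0.025 m).
It also fails if it takes over 38 s, if anything falls off the work surface, if the arm or the gripper's body presses on something with over 40 N, if the wrist force passes 120 N, or if a joint passes its speed limit or range.

## Working session

There is one attempt and no reset: what is moved stays moved. The work goes in short steps, Python scripts to look and compute and a tool call to move; the robot and the scene stay as the last step left them, time stands still between calls to the robot, and variables do not carry over. Pictures are saved under pics/ and viewed, and the job is handed in when it is done.

Besides the shell and the picture viewer there is one more tool, called after "Emit:" by a JSON object that holds its "name" and its "arguments". carry_out: Moves the arm, as the interface text tells. Its arguments: {"type":"object","properties":{"moves":{"type":"array"},"claw":{"type":"number"},"newtons":{"type":"number"}},"required":["moves"]}

```bash
mkdir -p pics; python3 - <<'E'
from rig import ctrl
import cv2, numpy as np
print(ctrl.get_obs())
for n in ("top","side","wrist"):
    c=ctrl.calibration(n); im,d=ctrl.read_camera(n)
    cv2.imwrite(f"pics/{n}0.png",im[:,:,::-1]); np.savez(f"{n}0.npz",im=im,d=d,**c)
    print(n,c)
E
```

```text
{'time_s': 0.0, 'joint_positions': array([-1.19678312e+00,  1.16493515e-01,  1.44230826e+00,  9.12213687e-06,
        1.58397661e+00, -3.77966256e-02]), 'joint_velocities': array([ 0.00151713,  0.00200964,  0.00061614,  0.00083476, -0.00035864,
       -0.000729  ]), 'effort': array([-1.43724385e-03, -7.31989932e+01, -6.32482195e+01, -1.91777904e-04,
        6.36612356e-03,  1.35896960e-05]), 'tcp_pos': array([ 0.27009635, -0.61836274,  0.2103304 ]), 'ee_rot': array([-3.07408495e+00, -6.42069038e-01,  2.97400072e-04]), 'ft_force': array([0.27571228, 0.37406029, 0.339688  ]), 'moment': array([-0.01558098,  0.0344164 , -0.05041686]), 'finger_gap': 0.08516514212919472}
top {'K': array([[454.50408477,   0.        , 258.36414353],
       [  0.        , 454.50408477, 192.71865077],
       [  0.        ,   0.        ,   1.        ]]), 'R': array([[-0.02005658, -0.99979586,  0.00244573],
       [-0.99155105,  0.0195775 , -0.12823121],
       [ 0.12815715, -0.00499694, -0.99174128]]), 't': array([0.05833599, 0.54795191, 1.24766155])}
side {'K': array([[410.27168597,   0.        , 247.88388898],
       [  0.        , 410.27168597, 193.39412212],
       [  0.        ,   0.        ,   1.        ]]), 'R': array([[-0.93567093, -0.3526111 , -0.01361349],
       [-0.25531876,  0.70312285, -0.66364945],
       [ 0.24358211, -0.61748172, -0.74791984]]), 't': array([0.53939079, 0.13019712, 1.37387277])}
wrist {'K': array([[300.23912843,   0.        , 257.83791541],
       [  0.        , 300.23912843, 196.7771808 ],
       [  0.        ,   0.        ,   1.        ]]), 'R': array([[ 4.00065268e-01, -9.16486552e-01, -4.25447969e-04],
       [-8.80800933e-01, -3.84615955e-01,  2.76152647e-01],
       [-2.53253821e-01, -1.10104348e-01, -9.61113695e-01]]), 't': array([-0.67378432, -0.03598447,  0.37854568])}
```

View pics/top0.png

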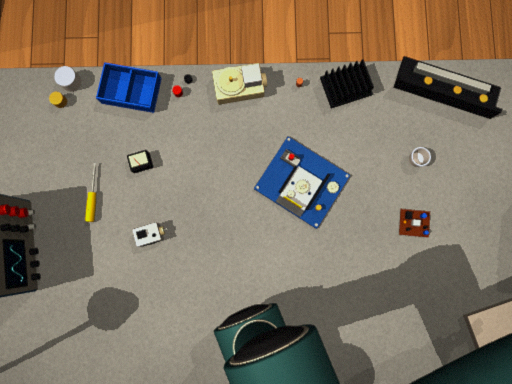

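View pics/side0.png

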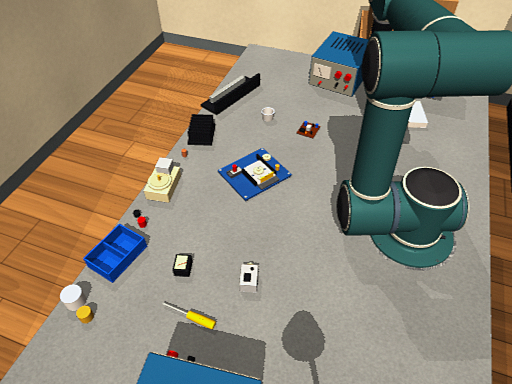

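```bash
cat > h.py <<'E'
import cv2, numpy as np
def ray(c,uv,z):
    K,R,t=c["K"],c["R"],c["t"]
    uv=np.atleast_2d(np.array(uv,float)); r=np.c_[uv,np.ones(len(uv))]@np.linalg.inv(K).T@R
    o=-R.T@t
    return o+r*((z-o[2])/r[:,2])[:,None]
def proj(c,X):
    p=np.atleast_2d(X)@c["R"].T+c["t"]; p=p@c["K"].T; return p[:,:2]/p[:,2:]
def frame(th,o,p): # jig->world
    c,s=np.cos(th),np.sin(th); p=np.atleast_2d(np.array(p,float)); q=p.copy()
    q[:,0]=o[0]+c*p[:,0]-s*p[:,1]; q[:,1]=o[1]+s*p[:,0]+c*p[:,1]; return q
E
python3 - <<'E'
import cv2,numpy as np
from h import *
for n,box in (("top",(245,130,360,235)),("side",(210,140,300,205))):
    f=np.load(n+"0.npz"); im=f["im"]; x0,y0,x1,y1=box
    cv2.imwrite(f"pics/{n}0z.png",cv2.resize(im[y0:y1,x0:x1,::-1],None,fx=6.5,fy=5.5 if 0 else 5.5,interpolation=cv2.INTER_CUBIC))
    hsv=cv2.cvtColor(im,cv2.COLOR_RGB2HSV)
    m=cv2.inRange(hsv,(100,120,50),(125,255,255)); k=np.zeros_like(m);k[y0:y1,x0:x1]=m[y0:y1,x0:x1]
    pts=cv2.findNonZero(k); hull=cv2.convexHull(pts)[:,0]
    W=ray(f,hull,0.012 if n=="top" else 0.012)
    r=cv2.minAreaRect((W[:,:2]*1000).astype(np.float32)); print(n,r,cv2.boxPoints(r))
E
```

```text
top ((582.0032348632812, -78.41883850097656), (213.1868438720703, 184.1155242919922), 56.10060501098633) [[ 446.1426   -115.54936 ]
 [ 598.9618   -218.23727 ]
 [ 717.8639    -41.288315]
 [ 565.0447     61.399597]]
side ((578.8974609375, -76.37361145019531), (215.7816619873047, 190.5274200439453), 56.032833099365234) [[ 439.60925  -112.6282  ]
 [ 597.62463  -219.07925 ]
 [ 718.18567   -40.119026]
 [ 560.1703     66.33203 ]]
```

```bash
ls pics
```

```text
side0.png
side0z.png
top0.png
top0z.png
wrist0.png
```

View pics/top0z.png

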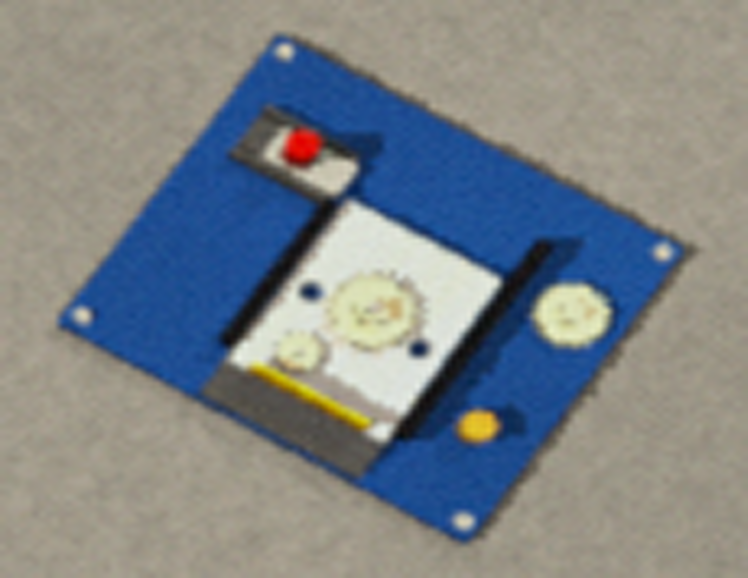

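View pics/wrist0.png

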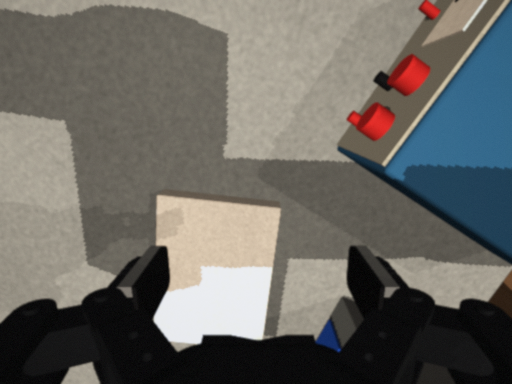

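```bash
cat >> h.py <<'E'
from scipy.spatial.transform import Rotation as Rt
TH=np.radians(-33.9); O=np.array([.588,-.0915])
def Rdown(th): # tool x along jig x, z down
    c,s=np.cos(th),np.sin(th); return np.array([[c,s,0],[s,-c,0],[0,0,-1]])
def tomove(obs,jig,th=None,o=None):
    th=TH if th is None else th; o=O if o is None else o
    W=frame(th,o,[jig])[0]; R0=Rt.from_rotvec(obs["ee_rot"])
    sh=R0.inv().apply(W-obs["tcp_pos"])
    tu=(R0.inv()*Rt.from_matrix(Rdown(th))).as_rotvec()
    print("target",W.round(4),"shift frac",(sh/.5).round(4),"turn frac",(tu/np.pi).round(4),"dist mm",np.linalg.norm(sh)*1e3)
def tojig(W,th=None,o=None):
    th=TH if th is None else th; o=O if o is None else o
    d=np.atleast_2d(W)[:,:2]-o; c,s=np.cos(th),np.sin(th)
    return np.c_[d[:,0]*c+d[:,1]*s,-d[:,0]*s+d[:,1]*c]
E
python3 - <<'E'
from h import *
from rig import ctrl
tomove(ctrl.get_obs(),[-.11,0,.2])
for n,box in (("top",(245,130,360,235)),("side",(210,140,300,205))):
    f=np.load(n+"0.npz"); im=f["im"]; x0,y0,x1,y1=box
    hsv=cv2.cvtColor(im,cv2.COLOR_RGB2HSV)
    for nm,lo,hi,z in (("red",(0,150,80),(8,255,255),.05),("yel",(20,190,100),(32,255,255),.042)):
        m=cv2.inRange(hsv,lo,hi); k=np.zeros_like(m);k[y0:y1,x0:x1]=m[y0:y1,x0:x1]
        nn,_,st,ce=cv2.connectedComponentsWithStats(k)
        for i in range(1,nn):
            if st[i,4]>8: print(n,nm,st[i],ce[i].round(1),(tojig(ray(f,ce[i],z))*1e3).round(1))
E
```

```text
target [ 0.4967 -0.0301  0.2   ] shift frac [ 0.8863 -0.8968  0.0219] turn frac [-3.000e-04  1.000e-04  3.194e-01] dist mm 630.4953895681995
top red [289 153   6   7  30] [291.1 156.4] [[25.4 70.7]]
top yel [284 197  17  11  37] [292.2 201.7] [[-80.6  -0.5]]
top yel [316 205   5   5  17] [317.9 207.2] [[-54.9 -69. ]]
side red [233 165   4   7  26] [234.4 168. ] [[16.  75.4]]
side yel [261 171  13  12  50] [266.4 176.9] [[-84.4   2.7]]
```

Emit:
{"name": "carry_out", "arguments": {"moves": [[[0.886, -0.897, 0.022], [0, 0, 0.319]], [[0.886, -0.897, 0.022], [0, 0, 0.319]], [[0.886, -0.897, 0.022], [0, 0, 0.319]], [[0.886, -0.897, 0.022], [0, 0, 0.319]], [[0.886, -0.897, 0.022], [0, 0, 0.319]]], "claw": -1, "newtons": 40}}

```text
time_s: 0.57
tcp_pos: [0.3449, -0.423, 0.2071]
ee_rot: [-3.123, 0.341, 0.0]
ft_force: [0.8, -0.8, 0.1]
finger_gap: 0.0255
```

```bash
python3 -c "
from h import *
from rig import ctrl
o=ctrl.get_obs();print(o['time_s'],o['tcp_pos'],o['ft_force'],o['joint_positions'])
tomove(o,[-.11,0,.2])"
```

```text
0.5667 [ 0.34487395 -0.42301696  0.20713344] [ 0.76998598 -0.81310562  0.05183141] [-9.33583711e-01 -1.65988774e-01  1.72478106e+00  5.76945660e-05
  1.58308766e+00  8.54765991e-01]
target [ 0.4967 -0.0301  0.2   ] shift frac [ 0.1269 -0.8328  0.0144] turn frac [-1.000e-04  1.000e-04  1.191e-01] dist mm 421.24531780882563
```

Emit:
{"name": "carry_out", "arguments": {"moves": [[[0.127, -0.833, 0.014], [0, 0, 0.119]], [[0.127, -0.833, 0.014], [0, 0, 0.119]], [[0.127, -0.833, 0.014], [0, 0, 0.119]], [[0.127, -0.833, 0.014], [0, 0, 0.119]], [[0.127, -0.833, 0.014], [0, 0, 0.119]]]}}

```text
time_s: 0.98
tcp_pos: [0.4159, -0.236, 0.2042]
ee_rot: [3.007, -0.91, 0.0]
ft_force: [1.5, -0.5, 0.5]
finger_gap: 0.0004
```

```bash
python3 -c "
from h import *
from rig import ctrl
o=ctrl.get_obs();print(o['time_s'],o['tcp_pos'],o['ft_force'],o['joint_positions'])
tomove(o,[-.11,0,.2])"
```

```text
0.9833 [ 0.41589693 -0.23601473  0.20416193] [ 1.4692596  -0.49522402  0.48852402] [-5.69528854e-01 -3.21646917e-01  1.85747340e+00  1.71042228e-05
  1.60552354e+00  1.58878598e+00]
target [ 0.4967 -0.0301  0.2   ] shift frac [-0.0937 -0.4323  0.0083] turn frac [-0.     -0.0001  0.0013] dist mm 221.19524574510672
```

Emit:
{"name": "carry_out", "arguments": {"moves": [[[-0.094, -0.43, 0.008], [0, 0, 0]], [[-0.094, -0.43, 0.008], [0, 0, 0]], [[-0.094, -0.43, 0.008], [0, 0, 0]], [[-0.094, -0.43, 0.008], [0, 0, 0]], [[-0.094, -0.43, 0.008], [0, 0, 0]]]}}

```text
time_s: 1.4
tcp_pos: [0.4912, -0.0414, 0.2005]
ee_rot: [-3.008, 0.905, -0.001]
ft_force: [0.7, -1.4, -0.1]
finger_gap: -0.0004
```

Emit:
{"name": "carry_out", "arguments": {"moves": [[[0, 0, 0], [0, 0, 0]], [[0, 0, 0], [0, 0, 0]]]}}

```text
time_s: 1.57
tcp_pos: [0.4913, -0.0416, 0.2001]
ee_rot: [3.01, -0.899, -0.001]
ft_force: [-0.7, 0.4, 0.2]
finger_gap: 0.0003
```

```bash
python3 - <<'E'
from h import *
from rig import ctrl
o=ctrl.get_obs();print(o['time_s'],o['tcp_pos'],o['ee_rot'],o['joint_velocities'].round(3))
tomove(o,[-.11,0,.2])
n="wrist"; c=ctrl.calibration(n); im,d=ctrl.read_camera(n)
cv2.imwrite(f"pics/{n}1.png",im[:,:,::-1]); np.savez(f"{n}1.npz",im=im,d=d,**c)
E
```

```text
1.5667 [ 0.49130595 -0.04162131  0.20006921] [ 3.01004761e+00 -8.99416005e-01 -1.09659561e-03] [-0.06  -0.012  0.006 -0.009  0.003 -0.026]
target [ 0.4967 -0.0301  0.2   ] shift frac [-0.0036 -0.0251  0.0001] turn frac [0.0001 0.0002 0.0035] dist mm 12.67762003672869
```

View pics/wrist1.png

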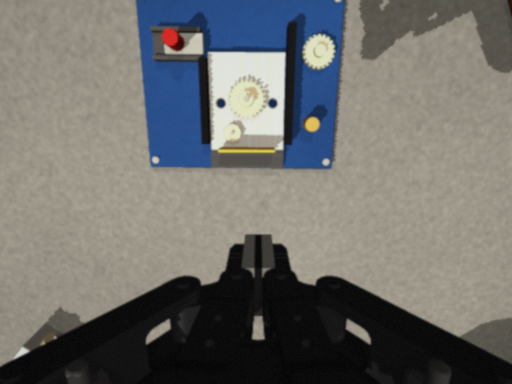

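```bash
python3 - <<'E'
from h import *
f=np.load("wrist1.npz"); im=f["im"]
cv2.imwrite("pics/w1z.png",cv2.resize(im[0:180,135:350,::-1],None,fx=3.5,fy=3.3,interpolation=cv2.INTER_CUBIC))
hsv=cv2.cvtColor(im,cv2.COLOR_RGB2HSV)[:180]
for nm,lo,hi,z in (("red",(0,150,80),(8,255,255),.045),("yel",(22,190,100),(32,255,255),.047),("hole",(100,60,10),(125,255,100),.024),("dots",(0,0,170),(180,60,255),.013),("rail",(0,0,0),(180,255,40),.032)):
    m=cv2.inRange(hsv,lo,hi); m[:,:135]=0;m[:,350:]=0
    nn,_,st,ce=cv2.connectedComponentsWithStats(m)
    for i in range(1,nn):
        if st[i,4]>12: print(nm,st[i],ce[i].round(1),(tojig(ray(f,ce[i],z))*1e3).round(1), (tojig(ray(f,[st[i,:2],st[i,:2]+st[i,2:4]-1],z))*1e3).round(1).tolist())
m=cv2.inRange(hsv,(100,120,40),(125,255,255)); m[:,:135]=0;m[:,350:]=0
W=(ray(f,cv2.convexHull(cv2.findNonZero(m))[:,0],.012)*1e3)[:,:2].astype(np.float32)
r=cv2.minAreaRect(W);print(r)
E
```

```text
red [162  28  17  22 262] [170.2  37.1] [[27.6 72.9]] [[35.3, 80.1], [17.3, 66.1]]
hole [ 158   12  147  153 1867] [264.1  60.4] [[ 11.2 -17.7]] [[54.5, 89.0], [-96.9, -64.9]]
hole [321  31  16  18  56] [330.2  37.4] [[ 33.5 -84.7]] [[39.3, -74.9], [23.7, -91.4]]
hole [155  60  55  84 197] [194.9  94.9] [[-23.6  55.9]] [[10.3, 95.7], [-74.4, 42.5]]
hole [217  99   8   8  44] [220.7 102.8] [[-31.4  28.5]] [[-27.5, 32.3], [-34.6, 25.0]]
hole [269 100   7   7  40] [272.1 103.1] [[-31.1 -27. ]] [[-27.9, -23.5], [-34.0, -30.2]]
hole [306 105  21  17 169] [318.5 111.9] [[-39.7 -77.6]] [[-32.7, -63.6], [-49.2, -86.5]]
dots [165  34  37  20 335] [190.   45.9] [[26.1 60.9]] [[37.2, 86.6], [19.3, 49.6]]
dots [303  34  32  35 754] [318.4  51.3] [[ 22.4 -75.5]] [[38.8, -58.2], [6.1, -93.5]]
dots [ 209   52   76   98 5951] [246.1  94.5] [[-22.1   1.5]] [[20.4, 41.0], [-81.5, -42.5]]
dots [275 140   8  10  59] [279.  145.5] [[-77.5 -36.5]] [[-71.3, -31.8], [-81.5, -40.2]]
dots [153 157   5   6  26] [155.  159.5] [[-95.4 108.2]] [[-92.4, 110.2], [-98.3, 106.1]]
dots [323 159   6   6  27] [325.4 161.6] [[-95.7 -91.6]] [[-92.7, -88.5], [-98.5, -94.8]]
rail [285  23  11 121 902] [289.6  81. ] [[ -9.3 -44.1]] [[44.1, -37.5], [-72.6, -52.6]]
rail [179  31  17   1  17] [187.  31.] [[36.  59.3]] [[35.9, 67.2], [36.1, 51.4]]
rail [198  56  12  87 636] [204.3  99.5] [[-28.4  44.7]] [[13.4, 49.4], [-72.5, 41.2]]
((578.818603515625, -76.09042358398438), (213.0240936279297, 173.45431518554688), 56.233421325683594)
```

View pics/w1z.png

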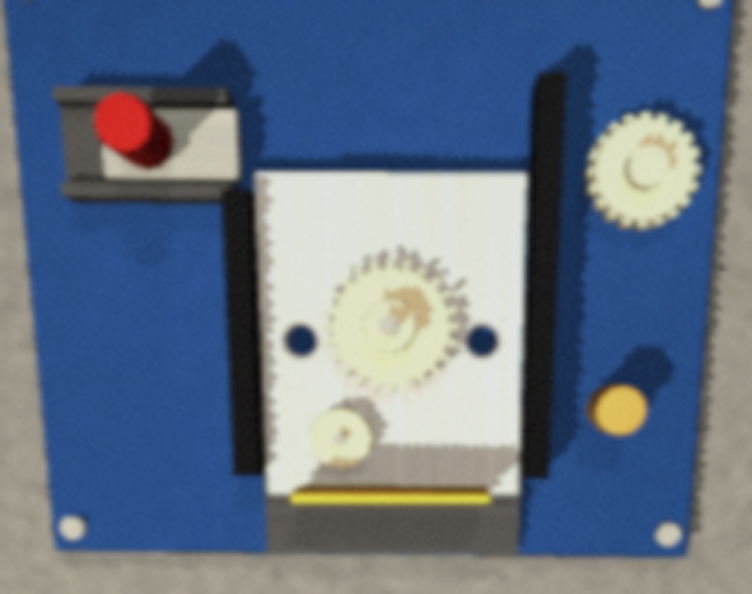

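Emit:
{"name": "carry_out", "arguments": {"moves": [[[-0.004, -0.025, 0.08], [0, 0, 0.0035]], [[-0.004, -0.025, 0.16], [0, 0, 0.0035]], [[-0.004, -0.025, 0.24], [0, 0, 0.0035]], [[-0.004, -0.025, 0.3], [0, 0, 0.0035]], [[-0.004, -0.025, 0.3], [0, 0, 0.0035]]]}}

```text
time_s: 2.03
tcp_pos: [0.4928, -0.0331, 0.0444]
ee_rot: [3.001, -0.924, -0.013]
ft_force: [-1.4, 0.6, -1.7]
finger_gap: -0.0003
```

Emit:
{"name": "carry_out", "arguments": {"moves": [[[0, 0, 0], [0, 0, 0]]]}}

```text
time_s: 2.12
tcp_pos: [0.4955, -0.0331, 0.0502]
ee_rot: [3.002, -0.924, -0.004]
ft_force: [0.3, -0.3, 1.2]
finger_gap: -0.0
```

```bash
python3 -c "
from h import *
from rig import ctrl
o=ctrl.get_obs();print(o['time_s'],o['tcp_pos'],o['ft_force'],tojig(o['tcp_pos']))
tomove(o,[-.1,0,.029])"
```

```text
2.1167 [ 0.49553167 -0.03312911  0.05017917] [ 0.26382425 -0.29132276  1.23303911] [[-0.10930593 -0.0031252 ]]
target [ 0.505  -0.0357  0.029 ] shift frac [ 0.0187 -0.0064  0.0423] turn frac [ 0.0004  0.0006 -0.0018] dist mm 23.34361596138864
```

Emit:
{"name": "carry_out", "arguments": {"moves": [[[0, -0.006, 0.022], [0, 0, -0.001]], [[0, -0.006, 0.042], [0, 0, -0.001]], [[0.009, -0.006, 0.042], [0, 0, -0.001]], [[0.018, -0.006, 0.042], [0, 0, -0.001]], [[0.018, -0.006, 0.042], [0, 0, -0.001]]]}}

```text
time_s: 2.53
tcp_pos: [0.5065, -0.0351, 0.0302]
ee_rot: [-3.005, 0.917, -0.002]
ft_force: [-0.1, -0.1, 0.4]
finger_gap: 0.0001
```

```bash
python3 - <<'E'
from h import *
from rig import ctrl
o=ctrl.get_obs();print(o['time_s'],o['tcp_pos'],o['ft_force'],tojig(o['tcp_pos']))
tomove(o,[-.09,0,.029])
n="wrist"; c=ctrl.calibration(n); im,d=ctrl.read_camera(n)
cv2.imwrite(f"pics/{n}2.png",im[:,:,::-1]); np.savez(f"{n}2.npz",im=im,d=d,**c)
E
```

```text
2.5333 [ 0.50647855 -0.03512334  0.03021652] [-0.14689364 -0.06921426  0.38658   ] [[-0.09910761  0.00132513]]
target [ 0.5133 -0.0413  0.029 ] shift frac [0.0182 0.0026 0.0025] turn frac [-0.0001 -0.0003 -0.0003] dist mm 9.283556217161673
```

View pics/wrist2.png

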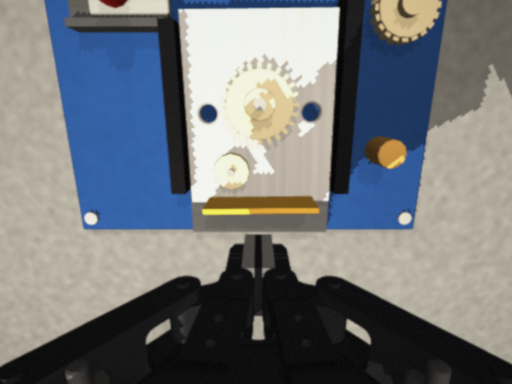

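Emit:
{"name": "carry_out", "arguments": {"moves": [[[0.008, 0.002, 0.002], [0, 0, 0]], [[0.016, 0.002, 0.002], [0, 0, 0]], [[0.024, 0.002, 0.002], [0, 0, 0]], [[0.032, 0.002, 0.002], [0, 0, 0]], [[0.04, 0.002, 0.002], [0, 0, 0]]]}}

```text
time_s: 3.0
tcp_pos: [0.5219, -0.0469, 0.0285]
ee_rot: [-3.005, 0.917, -0.0]
ft_force: [0.2, 0.5, 0.1]
finger_gap: -0.0002
```

```bash
cat > look.py <<'E'
from h import *
from rig import ctrl
import sys
tag=sys.argv[1]
o=ctrl.get_obs();print(o['time_s'],o['tcp_pos'],o['ft_force'],tojig(o['tcp_pos']).round(4))
n="wrist"; c=ctrl.calibration(n); im,d=ctrl.read_camera(n)
cv2.imwrite(f"pics/{n}{tag}.png",im[:,:,::-1]); np.savez(f"{n}{tag}.npz",im=im,d=d,**c)
E
python3 look.py 3
```

```text
3.0 [ 0.52190627 -0.04689048  0.02851524] [0.24896127 0.49652226 0.08073043] [[-0.0797  0.0002]]
```

View pics/wrist3.png

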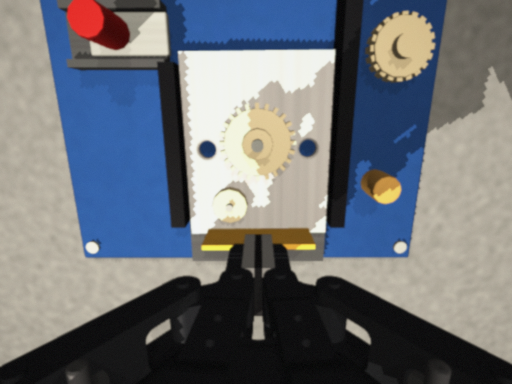

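```bash
cat > plate.py <<'E'
from h import *
import sys
f=np.load(f"wrist{sys.argv[1]}.npz"); z=float(sys.argv[2]); im=f["im"]
hsv=cv2.cvtColor(im,cv2.COLOR_RGB2HSV)
m=cv2.inRange(hsv,(95,60,10),(128,255,150)); 
nn,_,st,ce=cv2.connectedComponentsWithStats(m)
for i in range(1,nn):
    if 80<st[i,4]<700 and .6<st[i,2]/st[i,3]<1.6: print("hole",ce[i].round(1),st[i],(tojig(ray(f,ce[i],z))*1e3).round(1))
m=cv2.inRange(hsv,(18,190,100),(32,255,255))
nn,_,st,ce=cv2.connectedComponentsWithStats(m)
for i in range(1,nn):
    if st[i,4]>30: print("yel",st[i],(tojig(ray(f,ce[i],z+.023))*1e3).round(1))
m=cv2.inRange(hsv,(0,0,150),(180,60,255))
nn,_,st,ce=cv2.connectedComponentsWithStats(m)
for i in range(1,nn):
    if 60<st[i,4]<400 and st[i,1]>150: print("dot",ce[i].round(1),(tojig(ray(f,ce[i],.0125))*1e3).round(1))
E
python3 plate.py 2 .024; python3 plate.py 3 .024
```

```text
hole [122.9  63.2] [116  56  14  13  91] [[-6.2 71.7]]
hole [208.2 113.1] [201 105  16  17 208] [[-31.3  28.5]]
hole [310.2 111.8] [302 104  17  17 226] [[-30.7 -26.9]]
yel [ 206  198  111   12 1049] [[-75.4  -1. ]]
dot [ 90.2 218.2] [[-96.  108.8]]
dot [404.7 218.2] [[-96.2 -92.3]]
dot [257.9 328.2] [[-179.7    1.7]]
dot [158.  330.9] [[-181.9   73.4]]
dot [357.6 330.8] [[-182.   -69.9]]
hole [207.2 148.8] [200 141  15  16 188] [[-31.   28.5]]
hole [306.9 147.5] [299 140  17  16 204] [[-30.4 -26.8]]
yel [ 204  230  109   17 1067] [[-73.7  -0.4]]
dot [ 91.8 247.3] [[-96.1 108.6]]
dot [400.  247.3] [[-96.4 -92.2]]
dot [257.9 328.2] [[-159.     0.5]]
dot [158. 331.] [[-161.2   71.6]]
dot [357.6 330.8] [[-161.3  -70.4]]
```

```bash
python3 - <<'E'
from h import *
f=np.load("wrist3.npz")
for z in (.0285,.035): print(tojig(ray(f,[[247,235],[273,235],[258,250],[258,270]],z)).round(4).tolist())
print(tojig(ray(f,[[220,246],[220,230]],.047)).round(4), tojig(ray(f,[[197,233],[197,236]],.024)).round(4))
print(f["d"][[240,246,250,255],258], f["d"][[240,246],220])
c=proj(f,[[.52190627,-.04689048,.02851524]]);print(c)
cv2.imwrite("pics/w3z.png",cv2.resize(f["im"][180:300,180:340,::-1],None,fx=4.9,fy=4.9))
E
```

```text
[[-0.0808, 0.0068], [-0.0808, -0.0084], [-0.0904, 0.0004], [-0.1037, 0.0004]]
[[-0.078, 0.0066], [-0.078, -0.0081], [-0.0872, 0.0004], [-0.1, 0.0004]]
[[-0.079   0.0203]
 [-0.07    0.02  ]] [[-0.0813  0.037 ]
 [-0.0833  0.0371]]
[0.14207676 0.1359942  0.1317621  0.1277989 ] [0.16370316 0.15704909]
[[258.33670825 233.39124806]]
```

View pics/w3z.png

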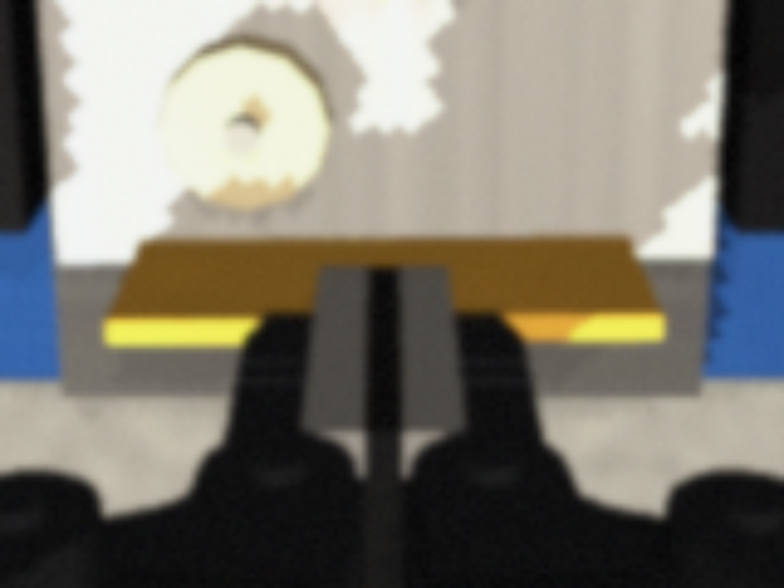

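```bash
python3 - <<'E'
from h import *
f=np.load("wrist3.npz")
def un(u,v):
    d=f["d"][v,u]; p=np.linalg.inv(f["K"])@[u,v,1]*d; W=f["R"].T@(p-f["t"]); return u,v,tojig(W).round(4)[0],W[2].round(4)
for uv in [(250,236),(250,240),(250,246),(250,255),(250,266),(266,240),(235,250),(220,240),(220,246),(220,249),(300,246),(200,150),(230,170),(194,245),(100,200),(190,150)]: print(*un(*uv))
o=-f["R"].T@f["t"]; print(o,tojig(o),(f["R"]@[.52190627,-.04689048,.02851524]+f["t"]))
E
```

```text
250 236 [-0.0696  0.0043] 0.0557
250 240 [-0.0696  0.0042] 0.0605
250 246 [-0.07   0.004] 0.0661
250 255 [-0.0697  0.0038] 0.0756
250 266 [-0.0698  0.0036] 0.0849
266 240 [-0.0694 -0.0034] 0.0608
235 250 [-0.0738  0.0112] 0.0624
220 240 [-0.0785  0.0211] 0.0406
220 246 [-0.0787  0.0203] 0.0476
220 249 [-0.0809  0.0204] 0.0467
300 246 [-0.0793 -0.0218] 0.0466
200 150 [-0.0331  0.0347] 0.0129
230 170 [-0.0431  0.0162] 0.0233
194 245 [-0.0915  0.0404] 0.0191
100 200 [-0.0642  0.099 ] 0.0118
190 150 [-0.0316  0.0379] 0.0247
[ 0.57935349 -0.08512498  0.19152974] [[-0.01073235  0.00046879]] [0.00029192 0.02142865 0.17571714]
```

```bash
python3 - <<'E'
from h import *
from rig import ctrl
c=ctrl.calibration("side"); im,d=ctrl.read_camera("side"); np.savez("side3.npz",im=im,d=d,**c)
print(proj(c,[[.5219,-.0469,.0285],[.5219,-.0469,.0555]]))
cv2.imwrite("pics/s3z.png",cv2.resize(im[120:210,210:320,::-1],None,fx=6.5,fy=6.5,interpolation=cv2.INTER_CUBIC))
E
```

```text
[[266.16246933 178.45217574]
 [266.30914117 173.31044447]]
```

View pics/s3z.png

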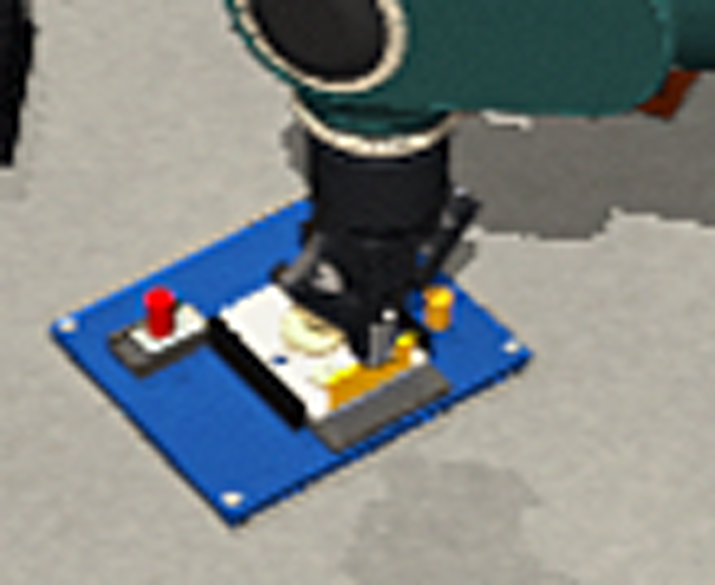

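```bash
python3 - <<'E'
from h import *
f=np.load("side3.npz")
for z in (.0285,.04,.045,.05,.055):
  W=frame(TH,O,[[-.0907,.008,z],[-.0907,-.008,z],[-.0697,.008,z]]); print(z,proj(f,W).round(1).tolist(), ((proj(f,W)-[210,120])*6.5).round(0).tolist())
def un(u,v):
    d=f["d"][v,u]; p=np.linalg.inv(f["K"])@[u,v,1]*d; W=f["R"].T@(p-f["t"]); return u,v,tojig(W).round(4)[0],W[2].round(4),f["im"][v,u]
for v in range(166,184): print(un(268,v), un(264,v)[2:])
E
```

```text
0.0285 [[266.3, 181.1], [269.7, 179.2], [262.8, 177.8]] [[366.0, 397.0], [388.0, 385.0], [343.0, 376.0]]
0.04 [[266.3, 179.0], [269.8, 177.1], [262.9, 175.6]] [[366.0, 383.0], [389.0, 371.0], [344.0, 361.0]]
0.045 [[266.4, 178.0], [269.9, 176.1], [262.9, 174.6]] [[366.0, 377.0], [389.0, 365.0], [344.0, 355.0]]
0.05 [[266.4, 177.0], [269.9, 175.2], [262.9, 173.7]] [[366.0, 371.0], [389.0, 359.0], [344.0, 349.0]]
0.055 [[266.4, 176.1], [269.9, 174.2], [262.9, 172.7]] [[367.0, 365.0], [390.0, 352.0], [344.0, 343.0]]
(268, 166, array([-0.0937,  0.0045]), np.float64(0.1063), array([19, 21, 24], dtype=uint8)) (array([-0.0825,  0.0136]), np.float64(0.1027), array([41, 42, 42], dtype=uint8))
(268, 167, array([-0.0933,  0.0041]), np.float64(0.1008), array([16, 13, 17], dtype=uint8)) (array([-0.0829,  0.0138]), np.float64(0.0982), array([26, 27, 28], dtype=uint8))
(268, 168, array([-0.0896,  0.001 ]), np.float64(0.0911), array([28, 28, 30], dtype=uint8)) (array([-0.0851,  0.0154]), np.float64(0.0959), array([23, 24, 28], dtype=uint8))
(268, 169, array([-0.0903,  0.0014]), np.float64(0.0869), a
[... 1895 characters left out ...]
 180, array([-0.0849, -0.0046]), np.float64(0.0217), array([ 96,  98, 103], dtype=uint8)) (array([-0.081,  0.011]), np.float64(0.0281), array([211, 145,   0], dtype=uint8))
(268, 181, array([-0.0885, -0.0019]), np.float64(0.0211), array([92, 90, 89], dtype=uint8)) (array([-0.0792,  0.0095]), np.float64(0.0202), array([164, 153, 138], dtype=uint8))
(268, 182, array([-0.0912,  0.0001]), np.float64(0.0193), array([90, 90, 85], dtype=uint8)) (array([-0.0835,  0.0128]), np.float64(0.0207), array([ 95,  96, 103], dtype=uint8))
(268, 183, array([-0.0939,  0.0021]), np.float64(0.0175), array([96, 94, 89], dtype=uint8)) (array([-0.0845,  0.0134]), np.float64(0.0165), array([91, 86, 88], dtype=uint8))
```

Both views show the visible fingertips about 26 mm above the reported TCP, at z ≈ 55 mm. That is over the flange top, so the plate hasn't moved. I'll back off and go lower in small steps, watching the force.

Emit:
{"name": "carry_out", "arguments": {"moves": [[[-0.018, 0, 0], [0, 0, 0]], [[-0.036, 0, 0], [0, 0, 0]], [[-0.036, 0, 0.01], [0, 0, 0]], [[-0.036, 0, 0.02], [0, 0, 0]], [[-0.036, 0, 0.02], [0, 0, 0]]]}}

```text
time_s: 3.52
tcp_pos: [0.5059, -0.0363, 0.0173]
ee_rot: [3.005, -0.916, -0.001]
ft_force: [0.5, 0.6, 0.0]
finger_gap: 0.0
```

```bash
cat >> look.py <<'E'
def un(u,v):
    dd=d[v,u]; p=np.linalg.inv(c["K"])@[u,v,1]*dd; W=c["R"].T@(p-c["t"]); return u,v,tojig(W).round(4)[0],W[2].round(4)
for uv in [(250,236),(250,240),(266,240),(215,150)]: print(*un(*uv))
E
python3 look.py 4
```

```text
3.5167 [ 0.50587862 -0.03630088  0.01731101] [0.52813469 0.58384715 0.03657287] [[-0.0989  0.    ]]
250 236 [-0.0888  0.0042] 0.0443
250 240 [-0.0888  0.004 ] 0.0492
266 240 [-0.0885 -0.0035] 0.0498
215 150 [-0.0494  0.0224] 0.0244
```

View pics/wrist4.png

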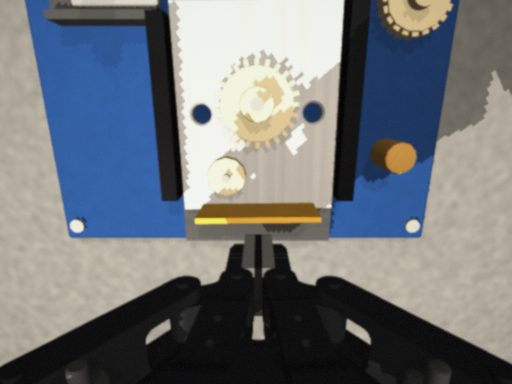

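Emit:
{"name": "carry_out", "arguments": {"moves": [[[0, 0, 0.012], [0, 0, 0]], [[0, 0, 0.024], [0, 0, 0]], [[0.008, 0, 0.024], [0, 0, 0]], [[0.016, 0, 0.024], [0, 0, 0]], [[0.024, 0, 0.024], [0, 0, 0]]]}}

```text
time_s: 3.98
tcp_pos: [0.5168, -0.0435, 0.0063]
ee_rot: [3.005, -0.917, -0.001]
ft_force: [-1.2, 0.7, -0.9]
finger_gap: -0.0001
```

```bash
python3 look.py 5;python3 plate.py 5 .024
```

```text
3.9833 [ 0.5168127  -0.04351518  0.00632018] [-1.21172319  0.73694838 -0.91466837] [[-0.0858  0.0001]]
250 236 [-0.073   0.0041] 0.0398
250 240 [-0.0725  0.004 ] 0.0454
266 240 [-0.0724 -0.0032] 0.0456
215 150 [-0.0349  0.021 ] 0.0243
hole [198.8 130.4] [190 121  18  20 271] [[-25.7  28.3]]
hole [315.5 129.7] [307 120  18  20 287] [[-25.5 -26.9]]
yel [ 194  226  130   20 2072] [[-69.1   0.2]]
dot [ 69.2 254.6] [[-96.2 108.9]]
dot [419.  254.6] [[-96.5 -92.3]]
dot [258.  328.2] [[-146.7    0.4]]
dot [158.3 330.6] [[-148.4   62.5]]
dot [357.6 330.7] [[-148.7  -61.7]]
```

Emit:
{"name": "carry_out", "arguments": {"moves": [[[0.007, 0, 0], [0, 0, 0]], [[0.014, 0, 0], [0, 0, 0]], [[0.021, 0, 0], [0, 0, 0]], [[0.028, 0, 0], [0, 0, 0]], [[0.034, 0, 0], [0, 0, 0]]]}}

```text
time_s: 4.45
tcp_pos: [0.5309, -0.053, 0.0065]
ee_rot: [-3.005, 0.917, 0.0]
ft_force: [-2.1, 1.9, 1.7]
finger_gap: 0.0002
```

```bash
python3 look.py 6;python3 plate.py 6 .024
```

```text
4.45 [ 0.53090688 -0.05295254  0.00649578] [-2.09008264  1.91144346  1.73085892] [[-0.0689  0.0002]]
250 236 [-0.056   0.0041] 0.04
250 240 [-0.0557  0.004 ] 0.0452
266 240 [-0.0554 -0.0032] 0.0459
215 150 [-0.0181  0.0212] 0.0235
hole [199.4 130.1] [191 121  18  19 272] [[-8.6 28.1]]
hole [315.7 129.9] [307 120  19  20 291] [[ -8.6 -27.1]]
yel [ 193  226  131   18 2035] [[-52.1   0.3]]
dot [ 74.6 280.8] [[-96.4 108.9]]
dot [414.5 280.7] [[-96.6 -92.2]]
dot [257.9 328.2] [[-129.9    0.5]]
dot [158.1 330.8] [[-131.8   62.8]]
dot [357.7 330.7] [[-131.9  -61.8]]
```

View pics/wrist6.png

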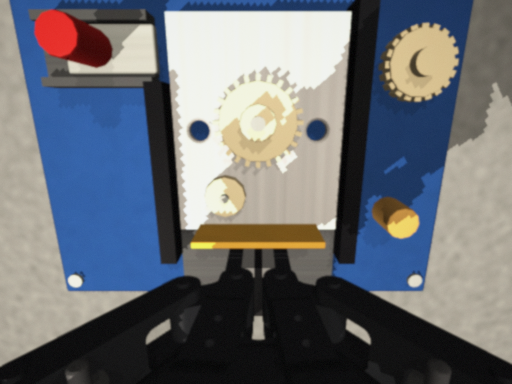

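Emit:
{"name": "carry_out", "arguments": {"moves": [[[0.004, 0, 0], [0, 0, 0]], [[0.007, 0, 0], [0, 0, 0]], [[0.01, 0, 0], [0, 0, 0]], [[0.013, 0, 0], [0, 0, 0]], [[0.016, 0, 0], [0, 0, 0]]]}}

```text
time_s: 4.92
tcp_pos: [0.5374, -0.0573, 0.0064]
ee_rot: [3.005, -0.917, 0.001]
ft_force: [-0.3, 0.9, -0.2]
finger_gap: 0.0003
```

```bash
python3 look.py 7;python3 plate.py 7 .024
```

```text
4.9167 [ 0.53741598 -0.05734698  0.00642454] [-0.31109721  0.89067277 -0.19069126] [[-0.061   0.0001]]
250 236 [-0.0481  0.0041] 0.04
250 240 [-0.0508  0.0042] 0.0386
266 240 [-0.0511 -0.0034] 0.0379
215 150 [-0.011  0.022] 0.0175
yel [ 196  219  124   17 1763] [[-40.5   0.1]]
dot [ 76.6 292.5] [[-96.4 108.9]]
dot [412.6 292.5] [[-96.7 -92.2]]
dot [257.9 328.2] [[-122.     0.5]]
dot [158.3 330.7] [[-123.8   62.6]]
dot [357.4 330.6] [[-123.9  -61.6]]
```

View pics/wrist7.png

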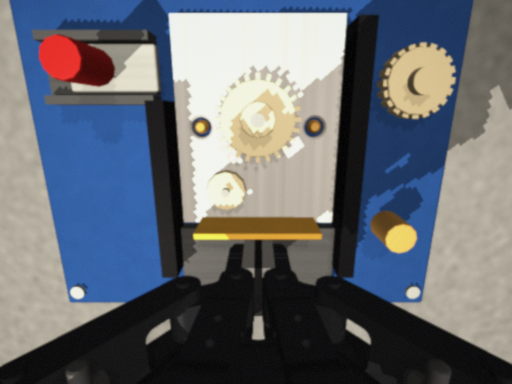

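```bash
python3 - <<'E'
from h import *
from rig import ctrl
f=np.load("wrist7.npz"); d=f["d"]
def un(u,v):
    p=np.linalg.inv(f["K"])@[u,v,1]*d[v,u]; W=f["R"].T@(p-f["t"]); return u,v,tojig(W).round(4)[0],W[2].round(4)
for uv in [(201,127),(315,126),(185,25),(340,25),(190,205),(325,205),(60,55),(52,45),(75,60)]: print(*un(*uv))
m=cv2.inRange(cv2.cvtColor(f["im"],cv2.COLOR_RGB2HSV),(0,200,190),(8,255,255)); M=cv2.moments(m,True); c=(M["m10"]/M["m00"],M["m01"]/M["m00"])
print(c,tojig(ray(f,c,.052)))
o=ctrl.get_obs(); tomove(o,[-.075,0,.08]); tomove(o,[.027,.125,.08])
E
```

```text
201 127 [0.0004 0.028 ] 0.02
315 126 [ 0.0008 -0.0275] 0.0191
185 25 [0.0456 0.0335] 0.0165
340 25 [ 0.0451 -0.0367] 0.0182
190 205 [-0.0401  0.0364] 0.0175
325 205 [-0.0398 -0.035 ] 0.0186
60 55 [0.0272 0.071 ] 0.0525
52 45 [0.0305 0.0733] 0.0524
75 60 [0.0254 0.0653] 0.0535
(59.99924812030075, 56.785714285714285) [[0.02668898 0.0713995 ]]
target [ 0.5257 -0.0497  0.08  ] shift frac [-0.0283  0.0002 -0.1472] turn frac [-0.     -0.0002 -0.0003] dist mm 74.93120052811896
target [ 0.6801 -0.0028  0.08  ] shift frac [ 0.1755 -0.2499 -0.1471] turn frac [-0.     -0.0002 -0.0003] dist mm 169.47430438966583
```

Emit:
{"name": "carry_out", "arguments": {"moves": [[[-0.016, 0, 0], [0, 0, 0]], [[-0.028, 0, 0], [0, 0, 0]], [[-0.028, 0, -0.075], [0, 0, 0]], [[-0.028, 0, -0.147], [0, 0, 0]], [[-0.028, 0, -0.147], [0, 0, 0]]]}}

```text
time_s: 5.38
tcp_pos: [0.5277, -0.0494, 0.0869]
ee_rot: [-3.004, 0.916, -0.013]
ft_force: [1.3, -0.6, 2.0]
finger_gap: -0.0004
```

Emit:
{"name": "carry_out", "arguments": {"moves": [[[0.204, -0.25, 0], [0, 0, 0]], [[0.204, -0.25, 0], [0, 0, 0]], [[0.204, -0.25, 0], [0, 0, 0]], [[0.204, -0.25, 0], [0, 0, 0]], [[0.204, -0.25, 0], [0, 0, 0]]]}}

```text
time_s: 5.8
tcp_pos: [0.6835, -0.0006, 0.0782]
ee_rot: [-3.005, 0.915, 0.001]
ft_force: [0.9, 0.1, -0.3]
finger_gap: 0.0001
```

Emit:
{"name": "carry_out", "arguments": {"moves": [[[0, 0, 0], [0, 0, 0]], [[0, 0, 0], [0, 0, 0]]]}}

```text
time_s: 5.97
tcp_pos: [0.6792, -0.0025, 0.0795]
ee_rot: [3.005, -0.917, -0.001]
ft_force: [0.1, 0.7, 0.7]
finger_gap: 0.0
```

```bash
python3 look.py 8; python3 -c "
from h import *
from rig import ctrl
o=ctrl.get_obs();tomove(o,[.027,.125,.011]);tomove(o,[.027,.125,.04])"
```

```text
5.9667 [ 0.67920742 -0.00248007  0.07951205] [0.06118223 0.65083954 0.73370244] [[0.0261 0.1248]]
250 236 [0.0366 0.1289] 0.1076
250 240 [0.0363 0.1288] 0.1114
266 240 [0.036  0.1212] 0.111
215 150 [0.0646 0.1595] -0.0005
target [ 0.6801 -0.0028  0.011 ] shift frac [ 0.0018 -0.0011  0.1379] turn frac [ 0.0001  0.     -0.0003] dist mm 68.9650653453544
target [ 0.6801 -0.0028  0.04  ] shift frac [ 0.0018 -0.0011  0.0799] turn frac [ 0.0001  0.     -0.0003] dist mm 39.97096769714854
```

View pics/wrist8.png

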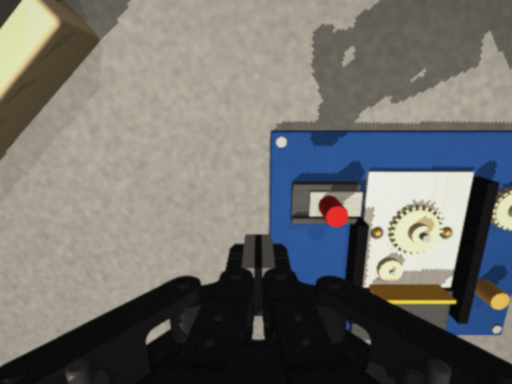

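Emit:
{"name": "carry_out", "arguments": {"moves": [[[0.002, 0, 0.07], [0, 0, 0]], [[0.002, 0, 0.12], [0, 0, 0]], [[0.002, 0, 0.137], [0, 0, 0]], [[0.002, 0.015, 0.137], [0, 0, 0]], [[0.002, 0.03, 0.137], [0, 0, 0]]]}}

```text
time_s: 6.43
tcp_pos: [0.6721, -0.0162, 0.0126]
ee_rot: [-3.005, 0.917, -0.001]
ft_force: [0.2, 0.1, -0.3]
finger_gap: -0.0
```

```bash
python3 look.py 9
```

```text
6.4333 [ 0.67205961 -0.01621648  0.01262685] [ 0.23595118  0.1409183  -0.30840484] [[0.0278 0.1094]]
250 236 [0.0379 0.1135] 0.0399
250 240 [0.0376 0.1134] 0.044
266 240 [0.0379 0.1058] 0.0445
215 150 [0.0749 0.1345] 0.0004
```

View pics/wrist9.png

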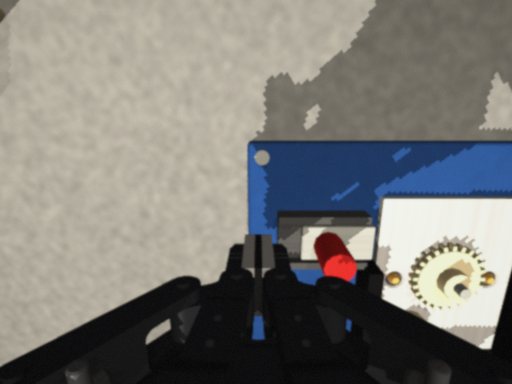

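Emit:
{"name": "carry_out", "arguments": {"moves": [[[0, 0.01, 0], [0, 0, 0]], [[0, 0.02, 0], [0, 0, 0]], [[0, 0.03, 0], [0, 0, 0]], [[0, 0.04, 0], [0, 0, 0]], [[0, 0.048, 0], [0, 0, 0]]]}}

```text
time_s: 6.9
tcp_pos: [0.6591, -0.036, 0.012]
ee_rot: [-3.004, 0.917, -0.002]
ft_force: [2.3, 0.3, 1.5]
finger_gap: -0.0
```

```bash
cat > knob.py <<'E'
from h import *
import sys
f=np.load(f"wrist{sys.argv[1]}.npz"); d=f["d"]
m=cv2.inRange(cv2.cvtColor(f["im"],cv2.COLOR_RGB2HSV),(0,150,80),(8,255,255)); v,u=np.nonzero((m>0)&(d>0))
p=(np.linalg.inv(f["K"])@np.array([u,v,np.ones(len(u))])*d[v,u]).T; W=(p-f["t"])@f["R"]
J=tojig(W); s=W[:,2]>.049; print("knob top n",s.sum(),J[s].mean(0).round(4),J[s].min(0).round(4),J[s].max(0).round(4))
E
python3 look.py 10; for i in 7 9 10; do python3 knob.py $i;done
```

```text
6.9 [ 0.65913878 -0.0360024   0.01204357] [2.28016197 0.26022295 1.48591206] [[0.0281 0.0857]]
250 236 [0.038  0.0898] 0.0388
250 240 [0.0378 0.0897] 0.0431
266 240 [0.0384 0.0821] 0.0444
215 150 [0.0768 0.109 ] 0.013
knob top n 1555 [0.0265 0.0709] [0.0187 0.0638] [0.0343 0.0791]
knob top n 733 [0.0291 0.0727] [0.0209 0.0645] [0.0394 0.0851]
knob top n 737 [0.0287 0.0643] [0.0199 0.0567] [0.0397 0.0734]
```

Emit:
{"name": "carry_out", "arguments": {"moves": [[[0, 0.007, 0], [0, 0, 0]], [[0, 0.014, 0], [0, 0, 0]], [[0, 0.02, 0], [0, 0, 0]], [[0, 0.025, 0], [0, 0, 0]], [[0, 0.025, 0], [0, 0, 0]]]}}

```text
time_s: 7.37
tcp_pos: [0.6518, -0.0463, 0.0114]
ee_rot: [3.004, -0.918, -0.0]
ft_force: [0.9, -0.2, 0.3]
finger_gap: -0.0001
```

```bash
python3 look.py 11;python3 knob.py 11
```

```text
7.3667 [ 0.6518279  -0.0463403   0.01136899] [ 0.92912182 -0.15221992  0.27740114] [[0.0278 0.0731]]
250 236 [0.0383 0.0772] 0.0393
250 240 [0.038  0.0771] 0.0435
266 240 [0.0383 0.0696] 0.0441
215 150 [0.0764 0.0965] 0.0113
knob top n 753 [0.0286 0.0516] [0.0199 0.0443] [0.0393 0.0609]
```

View pics/wrist11.png

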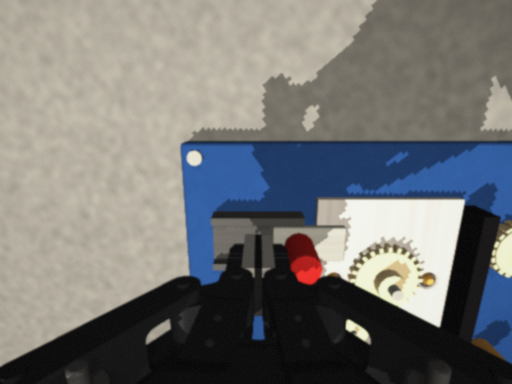

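Emit:
{"name": "carry_out", "arguments": {"moves": [[[0, 0.002, 0], [0, 0, 0]], [[0, 0.004, 0], [0, 0, 0]], [[0, 0.006, 0], [0, 0, 0]], [[0, 0.006, 0], [0, 0, 0]]]}}

```text
time_s: 7.75
tcp_pos: [0.6509, -0.0476, 0.0114]
ee_rot: [-3.003, 0.916, -0.001]
ft_force: [5.9, 7.7, -1.4]
finger_gap: 0.0003
```

```bash
python3 look.py 12;python3 knob.py 12
```

```text
7.75 [ 0.65086538 -0.04759268  0.01137144] [ 5.90545206  7.68279489 -1.43379283] [[0.0277 0.0715]]
250 236 [0.0379 0.0756] 0.0388
250 240 [0.0379 0.0755] 0.0435
266 240 [0.0379 0.0679] 0.0435
215 150 [0.0763 0.095 ] 0.0111
knob top n 728 [0.0285 0.0503] [0.0202 0.0432] [0.0394 0.0592]
```

The 9.7 N reaction means the latch is at its stop. Retreating.

Emit:
{"name": "carry_out", "arguments": {"moves": [[[0, -0.03, 0], [0, 0, 0]], [[0, -0.08, 0], [0, 0, 0]], [[0, -0.1, -0.08], [0, 0, 0]], [[0, -0.1, -0.16], [0, 0, 0]], [[-0.02, -0.1, -0.24], [0, 0, 0]]]}}

```text
time_s: 8.22
tcp_pos: [0.6706, -0.0007, 0.1321]
ee_rot: [3.004, -0.916, -0.002]
ft_force: [-0.3, -0.3, 0.5]
finger_gap: -0.0
```

Emit:
{"name": "carry_out", "arguments": {"moves": [[[-0.16, 0.06, -0.06], [0, 0, 0]], [[-0.16, 0.06, -0.06], [0, 0, 0]], [[-0.16, 0.06, -0.06], [0, 0, 0]], [[-0.16, 0.06, -0.06], [0, 0, 0]], [[-0.16, 0.06, -0.06], [0, 0, 0]]]}}

```text
time_s: 8.63
tcp_pos: [0.5873, 0.0188, 0.1617]
ee_rot: [-3.005, 0.917, -0.001]
ft_force: [0.3, -0.9, -0.1]
finger_gap: 0.0002
```

```bash
python3 look.py 13; python3 knob.py 13; python3 - <<'E'
from h import *
from rig import ctrl
im,d=ctrl.read_camera("top"); cv2.imwrite("pics/top13.png",im[:,:,::-1])
f=np.load("wrist13.npz"); d=f["d"]; v,u=np.mgrid[:384,:512]
p=(np.linalg.inv(f["K"])@np.array([u.ravel(),v.ravel(),np.ones(u.size)])*d.ravel()).T; W=(p-f["t"])@f["R"]; J=tojig(W)
for x,y in ((.045,-.033),(.045,.03),(-.03,-.033),(-.03,.033),(.026,.036)):
    s=np.hypot(J[:,0]-x,J[:,1]-y)<.003; print(x,y,s.sum(),np.median(W[s,2]).round(4) if s.any() else None)
E
```

```text
8.6333 [0.58729372 0.01877358 0.16169577] [ 0.32094238 -0.90643419 -0.10366514] [[-0.0621  0.0911]]
250 236 [-0.0516  0.0953] 0.1896
250 240 [-0.0516  0.0951] 0.1943
266 240 [-0.0522  0.0876] 0.1932
215 150 [-0.0335  0.1374] 0.0009
knob top n 258 [0.0265 0.0513] [0.0193 0.0441] [0.0338 0.0586]
0.045 -0.033 33 0.0172
0.045 0.03 33 0.017
-0.03 -0.033 26 0.017
-0.03 0.033 26 0.0171
0.026 0.036 34 0.0245
```

View pics/wrist13.png

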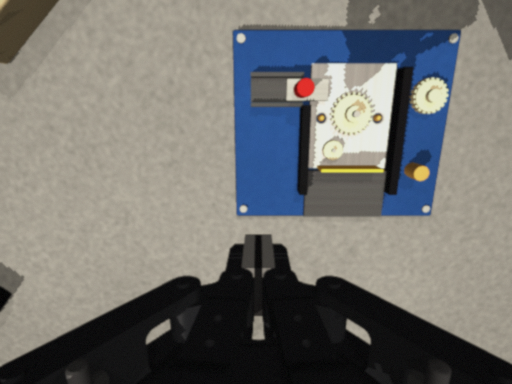

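View pics/top13.png

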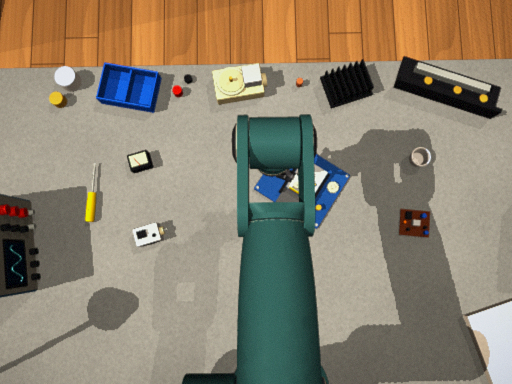

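```bash
python3 -c "
from rig import ctrl
print(ctrl.hand_in())"
```

```text
the job is handed in; nothing more can be done
None
```

I pushed the gear plate along the rails by its yellow flange until it dropped over both pins. I then pushed the red knob until the latch hit its stop, backed the arm clear and handed the job in at about 8.7 s. `hand_in` reported no verdict.

**Last checks**
- **Plate:** its top reads 17.0–17.2 mm above the bench at four spots, so it lies flat, and brass shows in both holes.
- **Latch:** the tongue covers the plate's edge, and I read about 9.7 N against the stop before backing off. The camera puts the knob at jig y of about 51 mm, against a nominal 50 mm when fully shut. My jig frame was about 1 mm off in y, so I take the latch as home.
- **Rest of the bench:** the other parts look unmoved by eye in the last pictures; I did not measure them. The arm is clear, with wrist force below 1 N.

**One disagreement:** the visible fingertips sat about 26 mm above the reported TCP in both the wrist and side views. Because of this, my first forward pass went over the flange without touching it. I corrected the working heights by that amount for both pushes.

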